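# Raise one side of the counter scale with a levelling wedge

### The arm

A 7-joint arm with a two-finger parallel gripper is mounted at the origin on a cart in front of the work surface, level with it; the furniture and walls round the work are solid. World frame = base frame: x ahead of the robot, y to its left, z up, the work surface at z = 0. Lengths are in mm, angles in rad, forces in N, time in s.
With the tool pointing down it reaches from about 425 to 800 mm from the base axis. Payload 8.3 kg.
Tool frame: the origin (TCP) lies between the finger pads; the fingertips stand 17 mm ahead of it and the grasp point (between the pads) lies 2 mm behind it; z points along the fingers, y is the line along which they close (so a half turn about z gives the same grasp; the last joint's range is limited). The gripper opens to 85 mm and grips with 20 to 120 N. Pads are 22 mm wide; open, the fingers measure 114 mm over their backs; the gripper's body (76 mm by 85 mm) begins 54 mm behind the grasp point. The pads swing forward as they close: fully open they stand 13 mm farther back than shut.
Start: joints at [1.144, 0.383, 0.016, 1.37, -0.006, 1.388, -0.046], TCP at [222.428, -584.062, 223.779] pointing down, gripper open.
Joint ranges: [-2.95, 2.95], [-0.25, 2.06], [-1.52, 1.56], [0.18, 2.33], [-1.44, 4.58], [0.02, 2.06], [-3.01, 3.01]. Speed limits (rad/s): [2.39, 2.39, 3.01, 3.01, 3.14, 3.14, 3.14].

### API

Orientations are given as a 3x3 rotation matrix whose columns are the frame's x, y, z axes.
In Python, from rig import robot gives the robot as it stands.
- The arm moves only by the tool send_rows, never from a script. Its argument "commands" is text: rows parted by semicolons, each of 7 numbers parted by spaces: the shift along the tool's x, y, z in units of 60 mm (1.0 is 60 mm), then the turn, a rotation vector about the tool's x, y, z in degrees, then the closure, from 0 (fully open) to 1 (shut). In form: dx dy dz wx wy wz jaw; .... A call has exactly 10 rows; each row shifts and turns the commanded pose from where the row before left it, along the tool's axes as they then stand; what a row does not reach is not made up. A row lasts 1/8 s, in which the tool goes at most 62.5 mm and 10.7 degrees, less where a joint would pass 70% of its speed; a pose out of reach is approached as far as the arm can. A call is refused whole if a number of a shift passes 1 or a number of a turn 10.7, either way. A call with a gripper value outside its range is refused whole. The fingers move at their own pace and stop on an object; "force" is the grip in N (left out, the last holds). Time passes only in rows, so rows that do not move let the fingers close, or fill a call up. It gives the time, the measured TCP pose, the force, the opening and the grip force at its end, in the units of the state.
- robot.read_state(): the state, without advancing time (a new reading comes with each control period).
- robot.read_camera(name): name is "scene" or "side" or "wrist"; returns a dict with "image" (400x640x3 uint8, red, green, blue), "mtx" (3x3 intrinsics, pixels), "k1" (the pictures are not rectified: a ray, as slopes to the right and down, at radius r is drawn at 1 + k1 r^2 times it, then the intrinsics apply), "eye" and "attitude" of the camera in the world. Camera axes: x right, y up, looking along -z (the intrinsics and any distortion apply to the point x, -y, -z); pixel columns grow to the right and rows downward; lengths in mm; the calibration is good to about 2 mm. A picture is of the moment at which its call begins. There is no depth.
- robot.sign_off(): hands the job in; it is judged then, once.
The state is a dict: "t": time; "qpos": joint angles; "joint_velocities": joint speeds; "tau": joint torques, N m; "ee_pos": TCP position; "ee_rot": TCP orientation; "contact_force": force on the tool from outside, world axes, zero at the start; "wrist_torque": the same for the moment, N m; "finger_gap": opening from 0.0 (shut) to 1.0 (fully open); "grip_force": force on a finger pad.
Only numpy, scipy, OpenCV 4.12 (cv2) and the standard library are available. Lean on these libraries where they do the work, as an engineer would, in place of code of your own. Each camera call takes 0.05 s, during which the arm holds its last target. There are 200 camera calls.

### The job

The two screw feet on the right-hand side of the counter scale (seen from its keypad) have to be readjusted. Take the long slim wedge by its heel and, keeping it flat on the worktop, slide its thin end square in under the middle of the scale's right-hand edge until both feet on that side have just come off the worktop, by a few millimetres and no more; do not shove the scale along, and leave everything else where it is. Finish while still gripping the wedge in that place, so that the wedge alone carries that side of the scale.

Things in the scene. Friction and masses are not known exactly. Their poses are not given: they have to be found in the camera images.
- scale: Counter scale, off-white box with a steel platter, 210 (x) x 180 (y) x 64 mm, 1.8 kg, loose on four rubber feet. Origin: centre of its footprint at foot height, on the worktop. Its -x side has the sloping keypad and faces the robot; +y is its left, -y its right. Housing underside 12 mm up. Feet (22 mm wide) at x +-80, y +-72 mm; balance point near the middle. z up.
- scale_edge (a point): Middle of the scale's lower right-hand edge: at (0, -90, 12) mm in the scale's frame; the wedge goes in here, along the scale's +y. It meets this edge once its thin end is 52 mm in; each further 10 mm then lifts the edge 1.75 mm (the feet 1.55 mm).
- scale_foot_near (a point): Underside of the right-hand foot by the keypad, at (-80, -72, 0) mm in the scale's frame; height 0 while it stands on the worktop.
- scale_foot_far (a point): Underside of the other right-hand foot, at (80, -72, 0) mm in the scale's frame; height 0 while it stands on the worktop.
- long_wedge: Slim beech wedge, 170 x 40 mm, 0.09 kg. Origin: on its underside below the heel's grip point; x points to the thin end, y across, z up. Thin end at x = +147 mm, 3 mm high; top rises evenly (0.175 mm per mm, slippery, marks every 10 mm) to 24 mm at x = +27; behind it the heel, a block 40 wide and 38 mm high, x -23 to +18 mm: grip it across y.
- wedge_tip (a point): Middle of the wedge's thin end, at its underside: (147, 0, 0) mm in the wedge's frame.
- wedge_heel (a point): Grip point in the middle of the wedge's heel block: (0, 0, 20) mm in the wedge's frame. Fixed things to steer clear of: a plant pot 126 wide, 105 high, centred at world x 590, y -280 mm; a picture frame 500 high leaning at x 300 to 395, y 16 to 335 mm; a cash drawer from x 690 mm on, 115 high.
- short_chock: Short steep chock of the same wood, 74 x 42 x 36 mm, not needed; leave it. Origin: centre of its underside, x to its low end.
- tin_0: Bystander: a food tin, 75 mm wide, 58 high. Origin: centre of its underside.
- tape_roll_0: Bystander: a roll of beige tape lying flat, 96 mm wide, 24 high. Origin: centre of its underside.
- screwdriver: Bystander: a screwdriver lying flat, 184 mm long, 27 high. Origin: its middle, on the worktop.
- tape_measure: Bystander: an orange tape measure, 36 x 77 x 62 mm. Origin: centre of its underside.
- tally_counter: Bystander: a round white hand tally counter, 54 x 45 x 25 mm. Origin: centre of its underside.
- bottle_4: Bystander: a brown bottle, 81 mm wide, 282 high, standing. Origin: centre of its underside.

How it is judged (in metres and radians):
On the way:
1. the wedge lies flat with its thin end under the right-hand edge while the scale still stands on its feet (y of wedge_tip in the frame of scale above -0.082 m and x of wedge_tip in the frame of scale between -0.05 and 0.05 m and height (world z) of long_wedge below 0.003 m and angle between long_wedge's own z axis and vertical below 0.05 rad and height (world z) of each of scale_foot_near, scale_foot_far below 0.001 m), for 0.1 s.
At the end, for the whole second after the job is handed in: Both right-hand feet 1 to 6 mm off the worktop; wedge flat, within 25 mm of the edge's middle and 0.2 rad of square, carrying the scale (over 2 N), between the fingers and pressed by them (over 2 N); robot and other things do not touch the scale, which moved under 25 mm (height (world z) of scale_foot_near between 0.001 and 0.006 m and height (world z) of scale_foot_far between 0.001 and 0.006 m and height (world z) of long_wedge below 0.003 m and angle between long_wedge's own z axis and vertical below 0.05 rad and y of wedge_tip in the frame of scale above -0.06 m and x of wedge_tip in the frame of scale between -0.025 and 0.025 m and angle between the x axis of long_wedge and the y axis of scale, either way round below 0.2 rad and contact force between long_wedge and scale above 2 N and contact force between the fingers and long_wedge above 2 N and contact force between each of the arm, the fingers, short_chock, tape_roll_0, tape_measure, screwdriver and scale below 0.3 N and x of the grasp point in the frame of long_wedge between -0.03 and 0.05 m and y of the grasp point in the frame of long_wedge between -0.02 and 0.02 m and distance of scale from where it was at the start of the episode below 0.025 m and linear speed of scale below 0.02 m/s); the arm keeps its last pose, push and grip.
It fails at once if the scale is shoved more than 30 mm (distance of scale from where it was at the start of the episode above 0.03 m).
It fails at once if the scale is tipped (its right-hand side raised by some 16 mm) (angle between scale's own z axis and vertical above 0.1 rad).
It fails at once if a bystander (short chock, bottle, tin, tape roll, screwdriver, tape measure, tally counter) is moved more than 25 mm (distance of any of short_chock, bottle_4, tin_0, tape_roll_0, screwdriver, tape_measure, tally_counter from where it was at the start of the episode above 0.025 m).
It also fails if it takes over 45 s, if anything falls off the work surface, if the arm or the gripper's body presses on something with over 40 N, if the wrist force passes 120 N, or if a joint passes its speed limit or range.

## Working session

There is one attempt and no reset: what is moved stays moved. The work goes in short steps, Python scripts to look and compute and a tool call to move; the robot and the scene stay as the last step left them, time stands still between calls to the robot, and variables do not carry over. Pictures are saved under pics/ and viewed, at most 10 in all, crops included, and the job is handed in when it is done.

Besides the shell and the picture viewer there is one more tool, called after "Emit:" as name(argument=value, ...) on one line, values as JSON. send_rows: Moves the arm, as the interface text tells. Its arguments: {"type":"object","properties":{"commands":{"type":"string"},"force":{"type":"number"}},"required":["commands"]}

```bash
mkdir -p pics; ls; cat > h.py <<'E'
import numpy as np, cv2
from rig import robot
def cam(n):
    c=robot.read_camera(n); return c
def save(c,f): cv2.imwrite(f,cv2.cvtColor(c["image"],cv2.COLOR_RGB2BGR))
def ray(c,uv):
    uv=np.atleast_2d(np.array(uv,float)); K=np.array(c["mtx"]); k=c["k1"]
    d=np.c_[(uv[:,0]-K[0,2])/K[0,0],(uv[:,1]-K[1,2])/K[1,1]]
    s=d.copy()
    for _ in range(30): s=d/(1+k*(s**2).sum(1,keepdims=True))
    v=np.c_[s[:,0],-s[:,1],-np.ones(len(s))]@np.array(c["attitude"]).T
    return np.array(c["eye"]),v
def onz(c,uv,z):
    e,v=ray(c,uv); return e+v*((z-e[2])/v[:,2:3])
def proj(c,P):
    p=(np.atleast_2d(P)-np.array(c["eye"]))@np.array(c["attitude"])
    s=np.c_[p[:,0]/-p[:,2],-p[:,1]/-p[:,2]]; s=s*(1+c["k1"]*(s**2).sum(1,keepdims=True))
    K=np.array(c["mtx"]); return s*[K[0,0],K[1,1]]+[K[0,2],K[1,2]]
E
python3 - <<'E'
from h import *
import pickle
for n in ["scene","side","wrist"]:
    c=cam(n); save(c,f"pics/{n}0.png"); pickle.dump(c,open(f"{n}0.pkl","wb")); print(n,np.round(c["eye"]),np.round(np.array(c["attitude"])[:,2],2),c["k1"])
s=robot.read_state(); print(s["ee_pos"],np.round(s["ee_rot"],3).tolist(),s["t"])
E
```

```text
pics
scene [ 278. -647.  990.] [-0.27 -0.5   0.83] -0.015432168345653611
side [471. 940. 611.] [-0.1   0.88  0.47] -0.022606283507793132
wrist [ 296. -555.  373.] [0.29 0.11 0.95] -0.047374115516849793
[ 222.30078739 -583.72680773  223.01614058] [[0.935, 0.356, -0.001], [0.356, -0.935, 0.001], [-0.0, -0.001, -1.0]] 0.15
```

View pics/scene0.png

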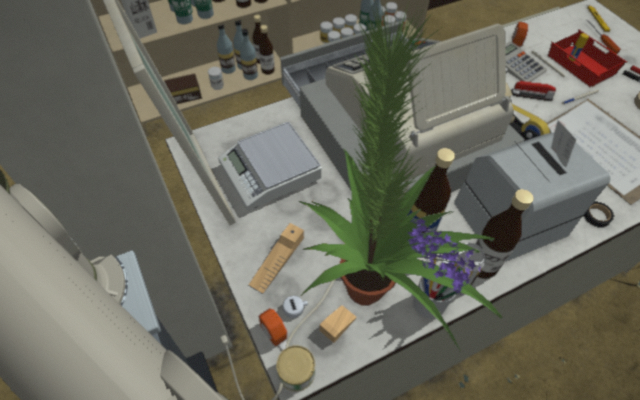

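View pics/side0.png

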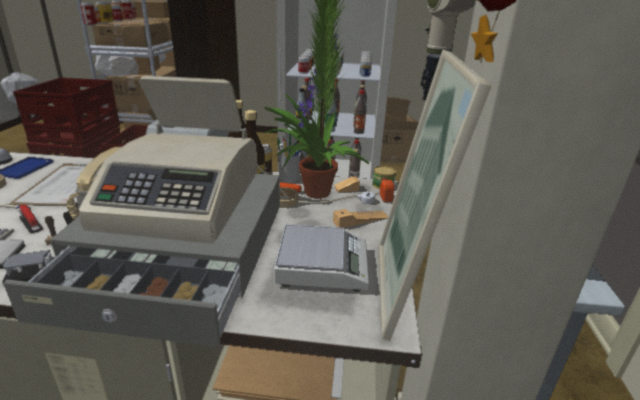

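The scene shows the scale around (270,165), the wedge with its heel at (292,235) and thin end near (262,288), and the pot at (370,280). The side view shows the scale at (322,257) and the wedge heel at (340,217). I'll zoom in for the corners.

```bash
python3 - <<'E'
import cv2
i=cv2.imread("pics/scene0.png")[115:305,205:345]
i=cv2.resize(i,None,fx=4,fy=4,interpolation=cv2.INTER_CUBIC)
a=i[:400];b=i[360:]
import numpy as np
cv2.imwrite("pics/crop0.png",i[:600]) if 0 else cv2.imwrite("pics/crop0.png",cv2.resize(cv2.imread("pics/scene0.png")[115:305,205:345],None,fx=3.15,fy=3.15,interpolation=cv2.INTER_CUBIC))
E
```

```text
(no output)
```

View pics/crop0.png

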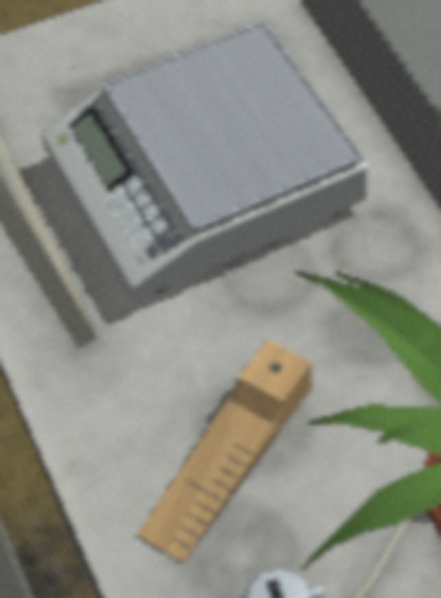

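The crop shows the wedge's heel dot at crop (275,368), thin end corners at (138,536) and (183,560), the platter corners at (263,25), (360,162), (187,230) and (107,90), and the lower right edge running from (137,290) to (362,207).

```bash
python3 - <<'E'
from h import *
import pickle
c=pickle.load(open("scene0.pkl","rb"))
f=lambda L:np.array(L,float)/3.15+[205,115]
print("dot",onz(c,f([[275,368]]),38).round(1))
print("heeltop",onz(c,f([[268,342],[312,362],[285,405],[238,379]]),38).round(1).tolist())
print("tip",onz(c,f([[138,536],[183,560]]),3).round(1).tolist())
print("platter",onz(c,f([[263,25],[363,162],[187,230],[107,90]]),64).round(1).tolist())
print("low edge z12",onz(c,f([[137,290],[355,212]]),12).round(1).tolist())
# wedge mask rect
im=cv2.cvtColor(c["image"],cv2.COLOR_RGB2HSV)
m=cv2.inRange(im,(8,70,90),(22,200,255)); m[:,:240]=0;m[:215]=0;m[297:]=0;m[:,312:]=0
n,l,s,ce=cv2.connectedComponentsWithStats(m); i=1+s[1:,4].argmax(); print(s[i])
cnt=max(cv2.findContours((l==i).astype(np.uint8),0,2)[0],key=cv2.contourArea)
a=cv2.approxPolyDP(cnt,2.5,True)[:,0]; print(a.tolist())
# left edge line: fit thin-end pixels etc
# silhouette on z=0
# other objects approx
for n,u,z in [("counter",(293,307),25),("tape",(273,325),50),("chock",(338,322),30),("tin",(295,366),58),("potbase",(368,290),40)]: print(n,onz(c,[u],z).round(0))
d=pickle.load(open("side0.pkl","rb"));save(d,"pics/x.png")
im=cv2.imread("pics/x.png")[165:305,265:425]; cv2.imwrite("pics/crop1.png",cv2.resize(im,None,fx=4.2,fy=4.2,interpolation=cv2.INTER_CUBIC))
E
```

```text
dot [[498.2 -93.2  38. ]]
heeltop [[503.2, -70.1, 38.0], [525.0, -100.6, 38.0], [491.4, -125.1, 38.0], [469.9, -89.7, 38.0]]
tip [[359.5, -157.3, 3.0], [380.8, -188.7, 3.0]]
platter [[627.2, 205.7, 64.0], [635.3, 34.6, 64.0], [484.5, 34.1, 64.0], [482.3, 194.9, 64.0]]
low edge z12 [[437.9, 35.3, 12.0], [625.8, 28.8, 12.0]]
[ 249  224   54   69 1334]
[[292, 224], [283, 231], [249, 284], [261, 292], [302, 238], [302, 230]]
counter [[ 423. -258.   25.]]
tape [[ 366. -285.   50.]]
chock [[ 492. -332.   30.]]
tin [[ 370. -383.   58.]]
potbase [[ 581. -301.   40.]]
```

View pics/crop1.png

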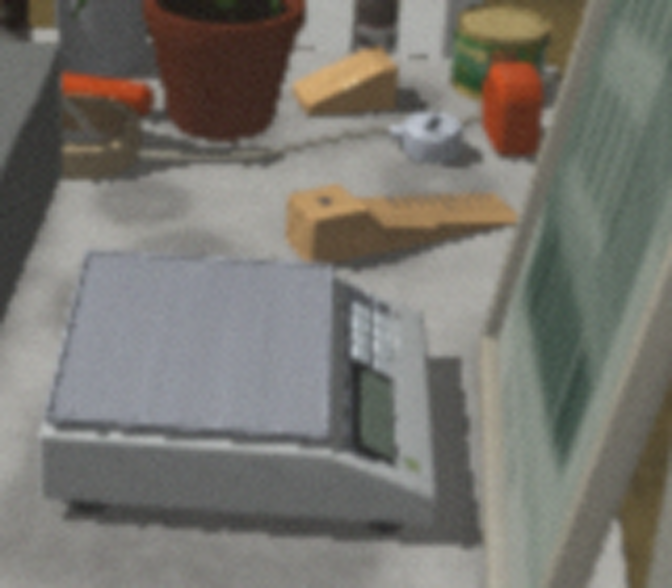

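View pics/wrist0.png

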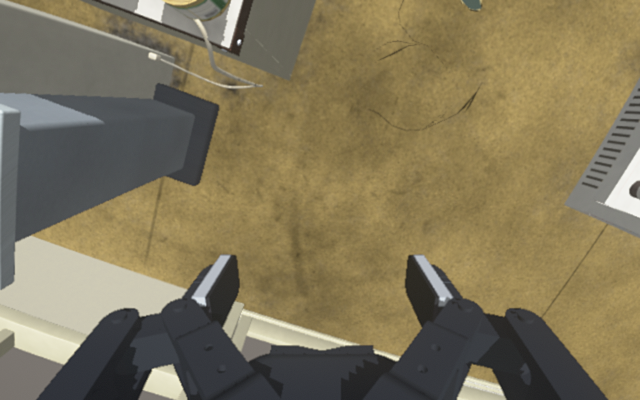

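```bash
python3 - <<'E'
from h import *
import pickle
c=pickle.load(open("scene0.pkl","rb"));d=pickle.load(open("side0.pkl","rb"))
f=lambda L:np.array(L,float)/4.2+[265,165]
print("side platter",onz(d,f([[90,253],[333,266],[328,438],[50,424]]),64).round(1).tolist())
print("side low left z12",onz(d,f([[45,500],[350,523]]),12).round(1).tolist())
print("side heel",onz(d,f([[325,201],[288,203],[345,186],[305,220]]),38).round(1).tolist(), onz(d,f([[518,215]]),3))
# project box for yaw candidates, save overlay on upscaled scene and side crops
def box(cx,cy,yaw):
    R=np.array([[np.cos(yaw),-np.sin(yaw),0],[np.sin(yaw),np.cos(yaw),0],[0,0,1]])
    return np.array([[-105,-90,12],[105,-90,12],[105,90,12],[-105,90,12]])@R.T+[cx,cy,0]
# far/right edges: back wall vertical corners
g=lambda L:np.array(L,float)/3.15+[205,115]
print("scene top rim right z~58",onz(c,g([[200,232],[367,165]]),58).round(1).tolist())
print("box corner back-right bottom",onz(c,g([[364,204]]),12).round(1))
print("front low",onz(c,g([[43,140],[137,290]]),16).round(1).tolist())
E
```

```text
side platter [[631.6, 44.1, 64.0], [484.9, 34.4, 64.0], [478.2, 205.5, 64.0], [621.8, 216.6, 64.0]]
side low left z12 [[625.5, 214.4, 12.0], [463.2, 207.8, 12.0]]
side heel [[495.5, -91.8, 38.0], [519.9, -84.8, 38.0], [483.2, -115.3, 38.0], [507.1, -63.9, 38.0]] [[ 360.22497899 -158.08704903    3.        ]]
scene top rim right z~58 [[494.0, 32.3, 58.0], [639.1, 34.9, 58.0]]
box corner back-right bottom [[636.1  32.9  12. ]]
front low [[424.4, 209.7, 16.0], [437.2, 32.5, 16.0]]
```

Emit:
send_rows(commands="0.72 -0.6 0 0 0 0 0;0.72 -0.6 0 0 0 0 0;0.72 -0.6 0 0 0 0 0;0.72 -0.6 0 0 0 0 0;0.72 -0.6 0 0 0 0 0;0.72 -0.6 0 0 0 0 0;0.72 -0.6 0 0 0 0 0;0.72 -0.6 0 0 0 0 0;0.72 -0.6 0 0 0 0 0;0.72 -0.6 0 0 0 0 0", force=40)

```text
t: 1.4
ee_pos: [498.5, -92.3, 223.8]
ee_rot: [[0.935, 0.356, 0.0], [0.356, -0.935, -0.0], [-0.0, 0.0, -1.0]]
contact_force: [-0.3, -0.1, 0.1]
finger_gap: 0.997
grip_force: 0.0
```

Emit:
send_rows(commands="0 0 0 0 0 -10.6 0;0 0 0 0 0 -10.6 0;0 0 0 0 0 -10.6 0;0 0 0 0 0 -10.6 0;0 0 0 0 0 -10.6 0;0 0 0 0 0 -10.6 0;0 0 0 0 0 -10.6 0;0 0 0 0 0 -10.6 0;0 0 0 0 0 -10.6 0;0 0 0 0 0 -10.6 0")

```text
t: 2.65
ee_pos: [497.8, -93.9, 223.6]
ee_rot: [[-0.604, 0.797, -0.001], [0.797, 0.604, 0.0], [0.0, -0.0, -1.0]]
contact_force: [-0.4, -0.2, -0.4]
finger_gap: 0.998
grip_force: 0.0
```

Emit:
send_rows(commands="0 0 0.1 0 0 -10.6 0;0 0 0.1 0 0 -10.6 0;0 0 0.1 0 0 -10.6 0;0 0 0.1 0 0 -10.6 0;0 0 0.1 0 0 -10.6 0;0 0 0.1 0 0 -10.6 0;0 0 0.1 0 0 -10.6 0;0 0 0.1 0 0 -10.3 0;0 0 0 0 0 0 0;0 0 0 0 0 0 0")

```text
t: 3.9
ee_pos: [498.0, -94.0, 176.0]
ee_rot: [[-0.856, -0.517, 0.0], [-0.517, 0.856, 0.0], [-0.0, 0.0, -1.0]]
contact_force: [-0.4, 0.5, 0.2]
finger_gap: 1.001
grip_force: 0.0
```

```bash
python3 - <<'E'
from h import *
import pickle
c=cam("wrist"); save(c,"pics/w1.png"); pickle.dump(c,open("w1.pkl","wb"))
s=robot.read_state(); print(np.round(s["qpos"],2),np.round(s["ee_pos"],1),np.round(s["ee_rot"],3).tolist(),c["eye"])
E
```

```text
[ 0.75  0.23 -0.72  1.74  0.16  1.24  2.11] [498.1 -93.9 176.1] [[-0.856, -0.517, 0.0], [-0.517, 0.856, -0.0], [-0.0, -0.0, -1.0]] [ 431.21491092 -133.50708979  326.36766453]
```

View pics/w1.png

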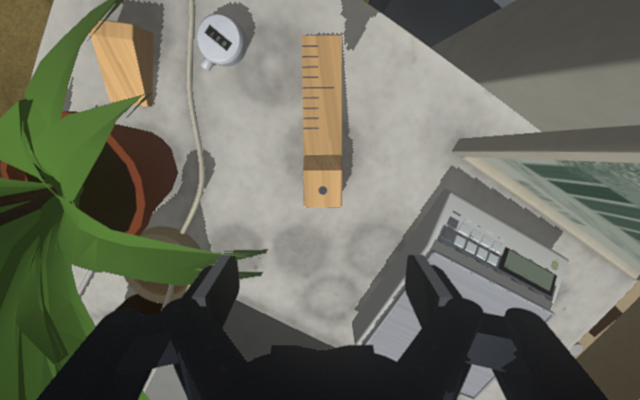

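The wrist view shows the wedge vertical in the image: heel dot (323,190), thin end from (303,36) to (341,36). The scale's front-right corner is near (445,195) and its right edge runs down to about (356,335).

```bash
python3 - <<'E'
from h import *
import pickle
c=pickle.load(open("w1.pkl","rb"))
P=onz(c,[[323,190]],38)[0]; T=onz(c,[[303,36],[341,35]],3); t=T.mean(0)
print("dot",P.round(1),"tip",T.round(1).tolist(),t.round(1),"ang",np.degrees(np.arctan2(*(t-P)[[1,0]])),np.linalg.norm((t-P)[:2]))
H=onz(c,[[303,206],[341,207]],38); print("heel back",H.round(1).tolist())
im=cv2.imread("pics/w1.png")[160:400,330:600]
cv2.imwrite("pics/w1c.png",cv2.resize(im,None,fx=2.4,fy=2.4,interpolation=cv2.INTER_CUBIC))
E
```

```text
dot [498.9 -91.   38. ] tip [[380.4, -185.9, 3.0], [360.0, -153.8, 3.0]] [ 370.2 -169.8    3. ] ang -148.5075150885838 150.9443409571791
heel back [[524.6, -99.9, 38.0], [505.0, -65.2, 38.0]]
```

View pics/w1c.png

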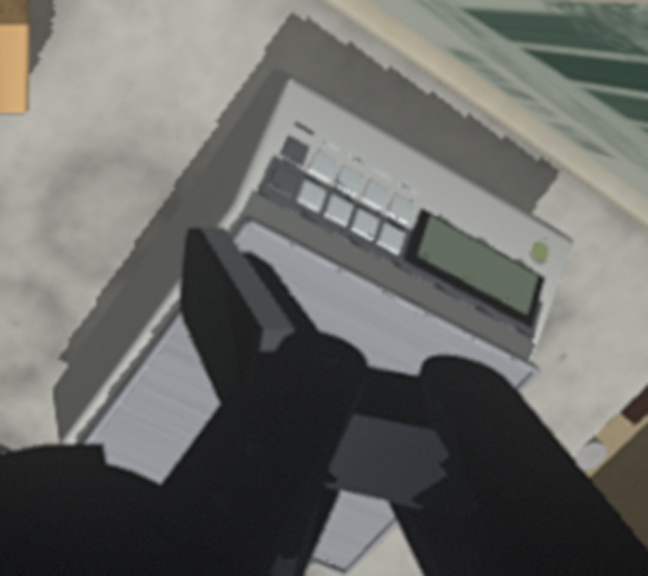

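```bash
python3 - <<'E'
from h import *
import pickle
c=pickle.load(open("w1.pkl","rb"))
g=lambda L:np.array(L,float)/2.4+[330,160]
P=onz(c,g([[240,225],[535,372],[345,572],[85,440]]),64);print("platter FR,FL,BL,ptOnRight",P.round(1).tolist())
print("front lip z25",onz(c,g([[290,82],[572,240]]),25).round(1).tolist())
a=lambda p,q:np.degrees(np.arctan2(q[1]-p[1],q[0]-p[0]))
print(a(P[0],P[1])-90,a(P[1],P[2]),a(P[0],P[3]))
E
```

```text
platter FR,FL,BL,ptOnRight [[494.0, 32.9, 64.0], [483.4, 205.1, 64.0], [628.4, 211.5, 64.0], [622.9, 40.5, 64.0]]
front lip z25 [[433.8, 32.8, 25.0], [422.9, 211.8, 25.0]]
3.5388632334601624 2.522790290849209 3.3678482434371437
```

Emit:
send_rows(commands="0 0 0.4 0 0 0 0;0 0 0.4 0 0 0 0;0 0 0.4 0 0 0 0;0 0 0.4 0 0 0 0;0 0 0.4 0 0 0 0;0 0 0.4 0 0 0 0;0 0 0.17 0 0 -0.4 0;0 0 0 0 0 0 0;0 0 0 0 0 0 1;0 0 0 0 0 0 1", force=40)

```text
t: 5.2
ee_pos: [498.7, -94.0, 22.5]
ee_rot: [[-0.851, -0.526, 0.001], [-0.526, 0.851, -0.0], [-0.001, -0.001, -1.0]]
contact_force: [-0.2, -0.7, 1.0]
finger_gap: 0.604
grip_force: 0.0
```

Emit:
send_rows(commands="0 0 0 0 0 0 1;0 0 0 0 0 0 1;0 0 0 0 0 0 1;0 0 0 0 0 0 1;0 0 0 0 0 0 1;0 0 0 0 0 0 1;0 0 0 0 0 0 1;0 0 0 0 0 0 1;0 0 0 0 0 0 1;0 0 0 0 0 0 1")

```text
t: 6.45
ee_pos: [498.7, -94.1, 22.6]
ee_rot: [[-0.85, -0.526, 0.001], [-0.526, 0.85, -0.001], [-0.001, -0.001, -1.0]]
contact_force: [-1.7, 0.2, 4.2]
finger_gap: 0.452
grip_force: 39.9
```

Emit:
send_rows(commands="0 0 -0.17 0 0 0 1;0 0 -0.17 0 0 0 1;-0.02 -0.26 0 0 0 0 1;-0.02 -0.27 0 0 0 0 1;-0.02 -0.27 0 0 0 0 1;-0.03 -0.26 0 0 0 0 1;0 0 0 0 0 9.9 1;0 0 0 0 0 9.9 1;0 0 0 0 0 9.9 1;0 0 0 0 0 9.9 1")

```text
t: 7.7
ee_pos: [536.4, -145.6, 41.7]
ee_rot: [[-0.99, 0.142, -0.0], [0.142, 0.99, 0.0], [0.0, 0.0, -1.0]]
contact_force: [0.4, 0.3, -0.6]
finger_gap: 0.449
grip_force: 40.6
```

Emit:
send_rows(commands="0 0 0 0 0 9.9 1;0 0 0 0 0 9.9 1;0 0 0 0 0 9.9 1;0 0 0 0 0 9.9 1;0 0 0 0 0 9.9 1;0 0 0 0 0 9.9 1;0 0 0 0 0 9.9 1;0 0 0 0 0 9.6 1;0 0 0 0 0 0 1;0 0 0 0 0 0 1")

```text
t: 8.95
ee_pos: [536.2, -145.3, 41.8]
ee_rot: [[-0.06, 0.998, -0.0], [0.998, 0.06, 0.0], [0.0, -0.0, -1.0]]
contact_force: [0.6, -0.2, -1.0]
finger_gap: 0.447
grip_force: 40.6
```

```bash
python3 - <<'E'
from h import *
import pickle
c=cam("wrist"); save(c,"pics/w2.png"); pickle.dump(c,open("w2.pkl","wb"))
s=robot.read_state(); print(np.round(s["qpos"],2),np.round(s["ee_pos"],1),np.round(s["ee_rot"],3).tolist(),c["eye"],s["contact_force"])
E
```

```text
[ 0.4   0.41 -0.23  1.77  0.11  0.97  0.18] [ 536.2 -145.2   41.8] [[-0.06, 0.998, -0.0], [0.998, 0.06, 0.0], [0.0, -0.0, -1.0]] [531.73838183 -66.20776081 192.23713864] [-0.32609062  0.65482645 -1.12316297]
```

View pics/w2.png

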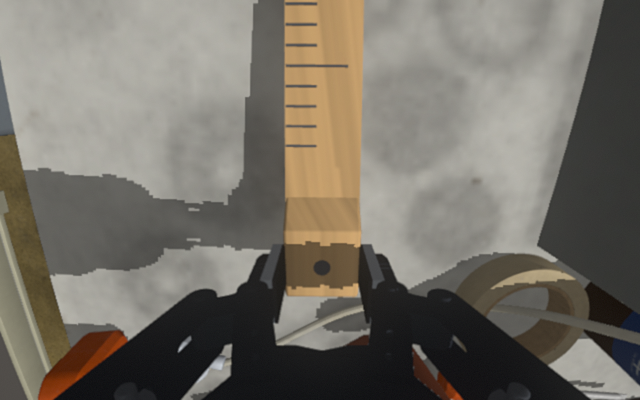

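The wedge is held straight in the grip, with the heel dot at (322,267) and its sides near columns 286 and 361. The tape roll, near (525,305), is well clear. Next I shift sideways, lower the wedge and start it under the edge.

Emit:
send_rows(commands="0 0.12 0 0 0 0 1;0 0.11 0 0 0 0 1;0 0 0.1 0 0 0 1;0 0 0.1 0 0 0 1;0 0 0.08 0 0 0 1;0 0 0.04 0 0 0 1;0 0 0 0 0 0 1;0.15 0 0 0 0 0 1;0.15 0 0 0 0 0 1;0 0 0 0 0 0 1")

```text
t: 10.25
ee_pos: [549.0, -124.6, 22.9]
ee_rot: [[-0.059, 0.998, 0.0], [0.998, 0.059, 0.001], [0.001, 0.0, -1.0]]
contact_force: [-0.7, 0.0, 0.1]
finger_gap: 0.457
grip_force: 40.6
```

```bash
python3 - <<'E'
from h import *
import pickle
c=cam("scene"); pickle.dump(c,open("scene1.pkl","wb")); save(c,"pics/scene1.png")
w=cam("side"); pickle.dump(w,open("side1.pkl","wb")); save(w,"pics/side1.png")
im=c["image"]; a=cv2.cvtColor(im[100:240,205:365],cv2.COLOR_RGB2BGR); b=cv2.cvtColor(w["image"][165:305,265:425],cv2.COLOR_RGB2BGR)
cv2.imwrite("pics/pair1.png",cv2.resize(np.hstack([a,b]),None,fx=2.5,fy=2.5,interpolation=cv2.INTER_CUBIC))
E
```

```text
(no output)
```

View pics/pair1.png

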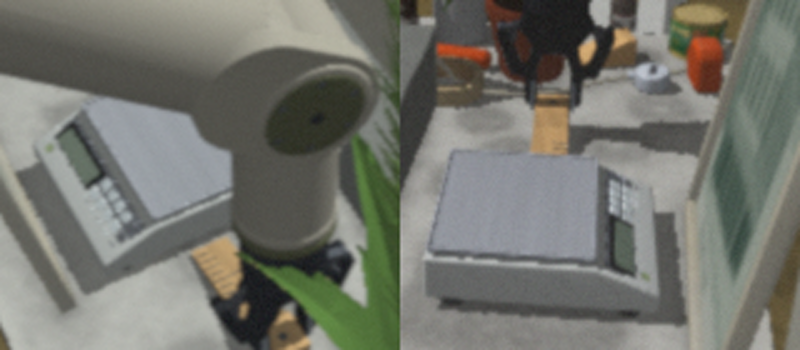

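The side picture shows the wedge pointing square at the middle of the scale's right side, around (550,150). The scene view shows the thin end just short of the edge. Next I slide it under without lifting.

Emit:
send_rows(commands="0.12 0 0 0 0 0 1;0.12 0 0 0 0 0 1;0.12 0 0 0 0 0 1;0.12 0 0 0 0 0 1;0.12 0 0 0 0 0 1;0.03 0 0 0 0 0 1;0 0 0 0 0 0 1;0 0 0 0 0 0 1;0 0 0 0 0 0 1;0 0 0 0 0 0 1")

```text
t: 11.6
ee_pos: [546.7, -88.9, 22.8]
ee_rot: [[-0.056, 0.998, 0.0], [0.998, 0.056, 0.0], [0.0, 0.0, -1.0]]
contact_force: [-0.9, 0.2, -0.2]
finger_gap: 0.452
grip_force: 40.6
```

Emit:
send_rows(commands="0.06 0 0 0 0 0 1;0.06 0 0 0 0 0 1;0.06 0 0 0 0 0 1;0.06 0 0 0 0 0 1;0.06 0 0 0 0 0 1;0 0 0 0 0 0 1;0 0 0 0 0 0 1;0 0 0 0 0 0 1;0 0 0 0 0 0 1;0 0 0 0 0 0 1")

```text
t: 12.85
ee_pos: [545.7, -70.8, 22.8]
ee_rot: [[-0.056, 0.998, 0.0], [0.998, 0.056, 0.0], [0.0, 0.0, -1.0]]
contact_force: [-0.2, -0.2, -0.6]
finger_gap: 0.451
grip_force: 40.6
```

Emit:
send_rows(commands="0.02 0 0 0 0 0 1;0.02 0 0 0 0 0 1;0.02 0 0 0 0 0 1;0.02 0 0 0 0 0 1;0.02 0 0 0 0 0 1;0 0 0 0 0 0 1;0 0 0 0 0 0 1;0 0 0 0 0 0 1;0 0 0 0 0 0 1;0 0 0 0 0 0 1")

```text
t: 14.1
ee_pos: [545.3, -64.7, 22.8]
ee_rot: [[-0.057, 0.998, -0.0], [0.998, 0.057, 0.0], [0.0, 0.0, -1.0]]
contact_force: [-0.3, -0.5, -2.0]
finger_gap: 0.455
grip_force: 40.6
```

Emit:
send_rows(commands="0.02 0 0 0 0 0 1;0.02 0 0 0 0 0 1;0.02 0 0 0 0 0 1;0.02 0 0 0 0 0 1;0.02 0 0 0 0 0 1;0 0 0 0 0 0 1;0 0 0 0 0 0 1;0 0 0 0 0 0 1;0 0 0 0 0 0 1;0 0 0 0 0 0 1")

```text
t: 15.35
ee_pos: [544.9, -59.7, 22.7]
ee_rot: [[-0.056, 0.998, -0.0], [0.998, 0.056, -0.001], [-0.001, -0.0, -1.0]]
contact_force: [-0.5, -5.9, -3.2]
finger_gap: 0.444
grip_force: 40.4
```

Emit:
send_rows(commands="0.02 0 0 0 0 0 1;0.02 0 0 0 0 0 1;0.02 0 0 0 0 0 1;0.02 0 0 0 0 0 1;0.02 0 0 0 0 0 1;0.02 0 0 0 0 0 1;0.02 0 0 0 0 0 1;0.02 0 0 0 0 0 1;0 0 0 0 0 0 1;0 0 0 0 0 0 1")

```text
t: 16.6
ee_pos: [544.3, -49.9, 22.7]
ee_rot: [[-0.056, 0.998, -0.0], [0.998, 0.056, -0.001], [-0.001, -0.0, -1.0]]
contact_force: [0.8, -4.5, -2.3]
finger_gap: 0.453
grip_force: 40.4
```

```bash
cat > chk.py <<'E'
from h import *
import pickle
s=robot.read_state(); print(np.round(s["ee_pos"],1),np.round(s["contact_force"],1))
c=cam("side"); r=pickle.load(open("side1.pkl","rb"))
g=lambda c:cv2.cvtColor(c["image"],cv2.COLOR_RGB2GRAY)
w=cam("wrist"); pickle.dump(w,open("wn.pkl","wb")); pickle.dump(c,open("siden.pkl","wb"))
# track features on the scale: initial predicted points of corners in scale frame
a=np.radians(3.2);C=np.array([531,123,0])
R=np.array([[np.cos(a),-np.sin(a),0],[np.sin(a),np.cos(a),0],[0,0,1]])
def rect(c,pts): return proj(c,np.array(pts)@R.T+C)
for name,P in [("keypad",[-85,0,50]),("left-front low",[-80,90,15]),("left-back low",[95,90,25]),("plat back-left",[95,85,64]),("plat front-right",[-40,-85,64]),("plat back-right",[95,-85,64]),("frame(static)",[-140,40,120])]:
    u,v=proj(r,R@np.array(P,float)+C)[0].round().astype(int); h=11
    A=g(r)[v-h:v+h+1,u-h:u+h+1]; B=g(c)[v-h-6:v+h+7,u-h-6:u+h+7]
    A=cv2.resize(A,None,fx=8,fy=8,interpolation=cv2.INTER_CUBIC);B=cv2.resize(B,None,fx=8,fy=8,interpolation=cv2.INTER_CUBIC)
    M=cv2.matchTemplate(B,A,cv2.TM_CCOEFF_NORMED);_,mx,_,l=cv2.minMaxLoc(M)
    d=np.array(l)/8-6
    mm=[(proj(r,R@np.array(P,float)+C+e)-proj(r,R@np.array(P,float)+C))[0] for e in np.eye(3)]
    print(name,(u,v),"shift",d,round(mx,3),"px/mm y",mm[1].round(2),"z",mm[2].round(2))
E
python3 chk.py
```

```text
[544.3 -49.9  22.7] [ 0.8 -4.5 -2.3]
keypad (np.int64(358), np.int64(253)) shift [ 0.   -0.25] 0.987 px/mm y [-0.01  0.24] z [ 0.03 -0.35]
left-front low (np.int64(356), np.int64(289)) shift [-0.125  0.125] 0.995 px/mm y [-0.01  0.29] z [ 0.04 -0.36]
left-back low (np.int64(277), np.int64(281)) shift [0.   0.25] 0.992 px/mm y [-0.09  0.28] z [-0.01 -0.36]
plat back-left (np.int64(278), np.int64(265)) shift [-0.125  0.125] 0.985 px/mm y [-0.09  0.27] z [-0.01 -0.37]
plat front-right (np.int64(340), np.int64(228)) shift [-6. -1.] 0.417 px/mm y [-0.03  0.2 ] z [ 0.02 -0.34]
plat back-right (np.int64(287), np.int64(225)) shift [ 0.    -0.375] 0.963 px/mm y [-0.07  0.2 ] z [-0.   -0.34]
frame(static) (np.int64(387), np.int64(239)) shift [4.375 6.   ] 0.658 px/mm y [0.02 0.25] z [ 0.05 -0.39]
```

Almost no slide, and the right side is already rising. I'll continue 10 mm.

Emit:
send_rows(commands="0.02 0 0 0 0 0 1;0.02 0 0 0 0 0 1;0.02 0 0 0 0 0 1;0.02 0 0 0 0 0 1;0.02 0 0 0 0 0 1;0.02 0 0 0 0 0 1;0.02 0 0 0 0 0 1;0.02 0 0 0 0 0 1;0 0 0 0 0 0 1;0 0 0 0 0 0 1")

```text
t: 17.95
ee_pos: [543.7, -39.9, 22.7]
ee_rot: [[-0.056, 0.998, -0.0], [0.998, 0.056, -0.0], [-0.0, -0.0, -1.0]]
contact_force: [-0.7, -4.9, -4.0]
finger_gap: 0.448
grip_force: 40.5
```

```bash
python3 chk.py; python3 - <<'E'
import pickle,cv2,numpy as np
w=pickle.load(open("wn.pkl","rb"));s=pickle.load(open("siden.pkl","rb"))
a=cv2.resize(w["image"],(480,300)); b=cv2.resize(s["image"][165:305,265:415],(320,300),interpolation=cv2.INTER_CUBIC)
cv2.imwrite("pics/fin.png",cv2.cvtColor(np.hstack([a,b]),cv2.COLOR_RGB2BGR))
E
```

```text
[543.7 -39.9  22.7] [-0.7 -4.9 -4. ]
keypad (np.int64(358), np.int64(253)) shift [ 0.125 -0.375] 0.98 px/mm y [-0.01  0.24] z [ 0.03 -0.35]
left-front low (np.int64(356), np.int64(289)) shift [0.   0.25] 0.989 px/mm y [-0.01  0.29] z [ 0.04 -0.36]
left-back low (np.int64(277), np.int64(281)) shift [0.  0.5] 0.991 px/mm y [-0.09  0.28] z [-0.01 -0.36]
plat back-left (np.int64(278), np.int64(265)) shift [-0.25  0.5 ] 0.969 px/mm y [-0.09  0.27] z [-0.01 -0.37]
plat front-right (np.int64(340), np.int64(228)) shift [-0.875 -1.625] 0.546 px/mm y [-0.03  0.2 ] z [ 0.02 -0.34]
plat back-right (np.int64(287), np.int64(225)) shift [ 0.   -0.75] 0.957 px/mm y [-0.07  0.2 ] z [-0.   -0.34]
frame(static) (np.int64(387), np.int64(239)) shift [ 1.875 -6.   ] 0.671 px/mm y [0.02 0.25] z [ 0.05 -0.39]
```

View pics/fin.png

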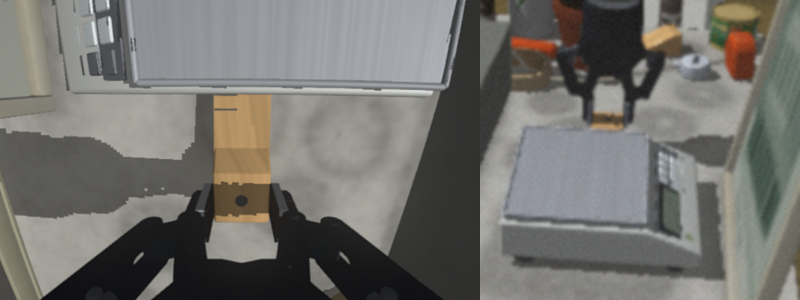

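The wrist view shows the wedge square under the middle of the edge: wedge centre at column 242, scale spanning about 68–437. The side match gives a lift of roughly 3 mm with about 1 mm of slide, so I'm handing in.

```bash
python3 -c "
from rig import robot
print(robot.sign_off())"
```

```text
the job is handed in; nothing more can be done
None
```

I handed the job in with the wedge still gripped, flat and square under the middle of the scale's right-hand edge; from the camera images, both feet on that side are about 3 mm off the worktop and the scale has slid about 1 mm.

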